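# Try the new lid stay of the chopstick box

## Task

A folding stay has just been fitted to the wooden chopstick box; try it out once. Raise the box's lid by its pull bar until the stay locks straight, let go and stay clear for a second so that the lid stands open on its own, then press down the stay's knee by its thumb bar to break it and have the lid go down until it is fully closed.

Things in the scene. Friction and masses are not known exactly. Their poses are not given: they have to be found in the camera images.
- lid_handle (a point): Centre of the lid's steel pull bar, 110 mm long, 12 mm thick, free from above on both sides. Axes turn with the lid; lid closed: x along bar and hinge, +y to the hinge, z up. Hinge axis 195 mm along +y and 25 mm down from here. Box 200 (x) by 150 by 110 mm high, bar 45 mm beyond its front edge, 20 mm above its wooden lid (10 mm, 0.45 kg). The box is fixed to the counter; the other lidded box has no stay.
- stay_thumb (a point): Point to press on the stay's thumb bar: wooden rod 16 mm thick, 58 mm long, at the knee, along the box's x, sticking out beyond its +x end; this point lies 44 mm outside that end, 26 mm from the rod's tip. Lid closed: 36 mm above the counter. Locked: about 138 mm up; it then breaks when pressed 40 mm straight down (2 to 4 N); press 50 mm. Its axes turn with the lower link.
- lid (a joint): Lid angle, rad: 0 closed, grows as the front edge with the bar goes up; the stay stops it at about 1.22. Nothing but the locked stay holds it up: otherwise it sinks shut by itself in a few seconds, slowed by soft-close hinges.
- stay_knee (a joint): Knee angle of the two-link steel folding stay on the box's +x end, rad: 0 folded (lid closed), 2.17 straight, 2.34 locked just past straight. A light spring in the knee snaps it into lock by itself once the lid is within 0.06 rad of its top; pressing the knee down past straight breaks it.

How it is judged:
On the way:
1. the lid stands raised on the locked stay (lid above 1.1 rad, knee past straight, above 2.22 rad), the robot touching neither, for 0.4 s (value of joint lid above 1.1 rad and value of joint stay_knee above 2.22 rad and contact force between each of the fingers, the arm and anything else below 0.1 N), for 0.4 s.
At the end, for the whole second after the job is handed in: After having stood open on the locked stay, the lid is closed again (within 0.06 rad) and at rest, with the stay folded (knee below 0.3 rad) (value of joint lid below 0.06 rad and value of joint stay_knee below 0.3 rad and velocity of joint lid between -0.05 and 0.05 rad/s); the robot touches nothing.
It also fails if it takes over 48 s, if anything falls off the work surface, if the arm or the gripper's body presses on something with over 40 N, if the wrist force passes 120 N, or if a joint passes its speed limit or range.

## Robot

A 7-joint arm with a two-finger parallel gripper is mounted at the origin on the work surface. World frame = base frame: x ahead of the robot, y to its left, z up, the work surface at z = 0. Lengths are in m, angles in rad, forces in N, time in s.
With the tool pointing down it reaches from about 0.425 to 0.95 m from the base axis. Payload 16.7 kg.
Tool frame: the origin (TCP) lies on the centre line of the jaws, within the pads' length; the fingertips stand manip.tips_ahead ahead of it and the grasp point (between the pads) lies 8 mm behind it (manip.tips_ahead is the distance from the TCP to the fingertips, in m); z points along the fingers, y is the direction in which the jaws open and shut (so a half turn about z gives the same grasp; the last joint's range is limited). The gripper opens to 94 mm and grips with 3 to 60 N. Pads are 16 mm wide; open, the fingers measure 119 mm over their backs; the gripper's body (75 mm by 177 mm) begins 78 mm behind the grasp point.
Start: joints at [-1.325, 0.426, 0.074, 1.606, -0.034, 1.111, -0.067], TCP at [0.26, 0.623, 0.216] pointing down, gripper open.
Joint ranges: [-2.85, 2.85], [-0.5, 2.14], [-1.23, 1.37], [0.21, 2.46], [-1.02, 4.16], [0.16, 2.05], [-2.73, 2.73]. Speed limits (rad/s): [1.89, 1.89, 2.39, 2.39, 3.01, 3.01, 3.01].

## Interface

Orientations are given as [roll, pitch, yaw] about the fixed x, y, z axes, in that order (R = Rz(yaw) Ry(pitch) Rx(roll)).
In Python, from station import manip, eyes gives the robot as it stands. The module is installed in compiled form; this text tells all that it offers.
- The arm moves only by the tool carry_out, never from a script. Its argument "steps" is a list that holds one entry, the list of rows, each a list of 6 numbers: the shift along the tool's x, y, z scaled (see below), then the turn, a rotation vector about the tool's x, y, z scaled (see below). In form: [[[tx, ty, tz, ax, ay, az], ...]]. A call has 1 to 8 rows; each row shifts and turns the commanded pose from where the row before left it, along the tool's axes as they then stand; what a row does not reach is not made up. The controller multiplies each number of a shift by 250 mm and each number of a turn by 60 degrees. A row lasts 1/8 s, in which the tool goes at most 62.5 mm and 10.7 degrees, less where a joint would pass 70% of its speed; a pose out of reach is approached as far as the arm can. A call with a number of a shift or a turn outside -1 to 1 is refused whole. A call with a gripper value outside its range is refused whole. "gripper" is the gripper command: -1 is fully open, 1 is shut, values between are in proportion, set as the call begins (left out, the last holds). The fingers move at their own pace and stop on an object; the grip force is fixed at half the most. Time passes only in rows, so rows that do not move let the fingers close. It gives the time, the measured TCP pose, the force and the opening at its end, in the units of the state.
- manip.get_obs(): the state, without advancing time (a new reading comes with each control period).
- eyes.read_camera(name): name is "scene" or "top"; returns (picture, depth): 480x640x3 uint8, red, green, blue; 480x640 float32, m along the optical axis (not along the pixel's ray), 0 where there is no reading.
- eyes.get_calibration(name): a dict with "K" (3x3 intrinsics, pixels), "rvec" (rotation vector, rad) and "tvec" (3), from world to camera coordinates, as OpenCV has them. Camera axes: x right, y down, z forward; pixel columns grow to the right and rows downward; lengths in m; the calibration is good to about 2 mm. A picture is of the moment at which its call begins. get_calibration takes no time and is no camera call.
- manip.hand_in(): hands the job in, once; it reports no verdict.
The state is a dict: "time": time; "joints": joint angles; "qvel": joint speeds; "joint_efforts": joint torques, N m; "eef_pos": TCP position; "tool_rot": TCP orientation; "ft_force": force on the tool from outside, world axes, zero at the start; "moment": the same for the moment, N m; "grip_width": finger opening in m.
Only numpy, scipy, OpenCV 4.12 (cv2) and the standard library are available. Lean on these libraries where they do the work, as an engineer would, in place of code of your own. Each camera call takes 0.05 s, during which the arm holds its last target. There are 200 camera calls.

## Working session

There is one attempt and no reset: what is moved stays moved. The work goes in short steps, Python scripts to look and compute and a tool call to move; the robot and the scene stay as the last step left them, time stands still between calls to the robot, and variables do not carry over. Pictures are saved under pics/ and viewed, about 8 in all and at most 12, crops included, and the job is handed in when it is done.

Besides the shell and the picture viewer there is one more tool, called after "Call:" as name(argument=value, ...) on one line, values as JSON. carry_out: Moves the arm, as the interface text tells. Shifts and turns lie within -1 to 1; 1 stands for 250 mm of shift or 60 degrees of turn. Its arguments: {"type":"object","properties":{"steps":{"type":"array"},"gripper":{"type":"number"}},"required":["steps"]}

```bash
mkdir -p pics
cat > h.py <<'E'
import numpy as np, cv2
from station import manip, eyes
def look(n):
    p,d=eyes.read_camera(n); c=eyes.get_calibration(n)
    K=np.array(c["K"]);R=cv2.Rodrigues(np.array(c["rvec"],float))[0];t=np.array(c["tvec"],float).ravel()
    v,u=np.mgrid[:480,:640]
    cam=np.stack([(u-K[0,2])/K[0,0]*d,(v-K[1,2])/K[1,1]*d,d],-1)
    return p,d,(cam-t)@R
def st():
    o=manip.get_obs(); print({k:np.round(o[k],3).tolist() for k in("time","eef_pos","tool_rot","ft_force","grip_width","joints")})
E
python3 - <<'E'
from h import *
st(); print(manip.tips_ahead)
for n in("scene","top"):
    p,d,W=look(n); np.savez(f"{n}.npz",p=p,d=d,W=W); cv2.imwrite(f"pics/{n}1.png",p[...,::-1])
    print(n,W[240,320], -cv2.Rodrigues(np.array(eyes.get_calibration(n)["rvec"],float))[0].T@np.ravel(eyes.get_calibration(n)["tvec"]))
E
```

```text
{'time': 0.0, 'eef_pos': [0.259, 0.623, 0.216], 'tool_rot': [-3.14, 0.0, 2.747], 'ft_force': [-0.263, -0.084, -0.462], 'grip_width': 0.094, 'joints': [-1.326, 0.427, 0.074, 1.607, -0.034, 1.111, -0.067]}
0.011
scene [4.93099339e-01 2.52574259e-02 2.81947566e-04] [0.99084207 0.22290234 0.78838378]
top [0.56931568 0.01684796 0.11033042] [0.52648154 0.02194327 0.79253753]
```

View pics/scene1.png

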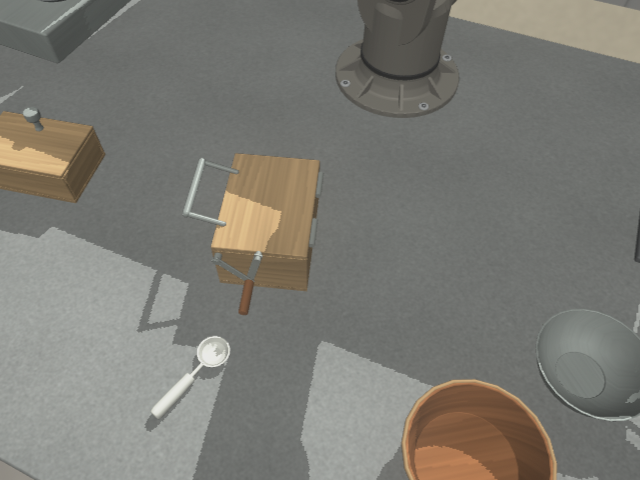

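View pics/top1.png

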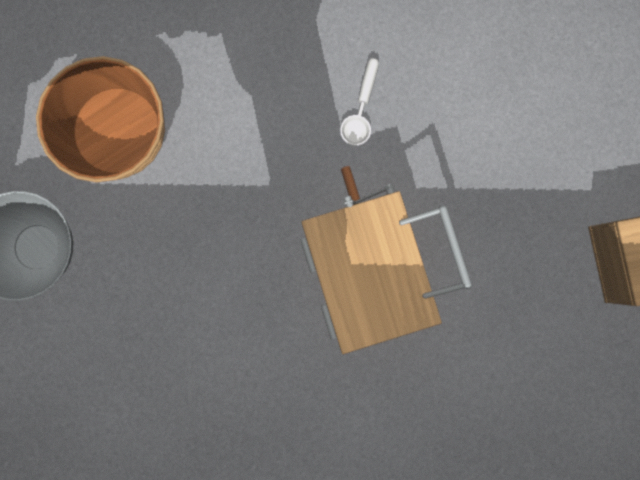

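The box with the stay is near mid-image. In the top view its pull bar runs from (444,210) to (467,286), and the brown thumb bar from (345,168) to (356,200). In the scene view the bar runs from (202,160) to (186,213).

Run:
```python
from h import *
T=np.load("top.npz");W=T["W"];p=T["p"].astype(int)
def pts(m): return W[m&(T["d"]>0)]
v,u=np.mgrid[:480,:640]
print("lid corners",[W[a,b].round(3).tolist() for a,b in((196,398),(223,306),(349,344),(320,436))])
h=W[...,2]
m=(u>435)&(u<475)&(v>203)&(v<292)&(h>.10)
q=pts(m); print("bar n",len(q)); 
c,s,vt=0,0,0
r=cv2.minAreaRect(q[:,:2].astype(np.float32)); print(r, np.percentile(q[:,2],[5,50,95]))
for a,b in((210,444),(248,456),(286,467)): 
    k=q[np.argsort(np.hypot(*(q[:,:2]-W[a,b,:2]).T))[:5]]; print(W[a,b].round(3))
m=(u>335)&(u<365)&(v>160)&(v<205)&(p[...,0]-p[...,2]>40)&(h>.02)&(h<.07)&(p[...,0]<140)
q=pts(m); print("rod",len(q),cv2.minAreaRect(q[:,:2].astype(np.float32)),np.percentile(q[:,2],[5,50,95]))
S=np.load("scene.npz");Ws=S["W"]
for a,b in((160,202),(186,194),(213,186),(311,243),(284,248)): print("scene",Ws[a,b].round(3))
```

```text
lid corners [[0.634, -0.095, 0.113], [0.594, 0.037, 0.11], [0.414, -0.02, 0.109], [0.458, -0.15, 0.111]]
bar n 910
((0.5598931908607483, -0.16910754144191742), (0.12048714607954025, 0.04572296887636185), 1.5656076669692993) [0.1245029  0.13447428 0.13708827]
[ 0.612 -0.155  0.135]
[ 0.559 -0.171  0.138]
[ 0.507 -0.187  0.134]
rod 259 ((0.6648268103599548, -0.03032056987285614), (0.05463897064328194, 0.012622918002307415), 17.864782333374023) [0.04014649 0.04308554 0.04550074]
scene [ 0.511 -0.185  0.134]
scene [ 0.565 -0.168  0.134]
scene [ 0.617 -0.15   0.135]
scene [ 0.692 -0.021  0.041]
scene [ 0.647 -0.036  0.043]
```

```bash
cat >> h.py <<'E'
from scipy.spatial.transform import Rotation as Ro
def plan(targets):
    """targets: list of (pos, yaw, nrows), tool down; prints rows (tool axes, scaled)"""
    o=manip.get_obs(); p=np.array(o["eef_pos"]); R=Ro.from_euler("xyz",o["tool_rot"])
    for tp,yaw,n in targets:
        RT=Ro.from_euler("xyz",[np.pi,0,yaw]); p0=p.copy(); rv=(R.inv()*RT).as_rotvec()
        rows=[]
        R0=R
        for k in range(1,n+1):
            s=np.round(R.inv().apply(p0+(np.array(tp)-p0)*k/n-p)/.25,3)
            p=p+R.apply(s*.25)
            t=np.round((R.inv()*R0*Ro.from_rotvec(rv*k/n)).as_rotvec()/np.radians(60),3)
            R=R*Ro.from_rotvec(t*np.radians(60)); rows.append((np.r_[s,t]+0.).tolist())
        for i in range(0,n,8): print(str(rows[i:i+8]))
    print("->",p.round(3))
PSI=0.305
E
python3 - <<'E'
from h import *
plan([([.40,.30,.27],1.6,10),([.555,-.17,.23],PSI,14)])
E
```

```text
[[-0.102, -0.098, -0.022, 0.0, 0.0, 0.11], [-0.112, -0.085, -0.021, 0.0, 0.0, 0.109], [-0.121, -0.072, -0.022, 0.0, 0.0, 0.11], [-0.128, -0.057, -0.021, 0.0, 0.0, 0.109], [-0.134, -0.043, -0.022, 0.0, 0.0, 0.11], [-0.139, -0.027, -0.021, 0.0, 0.001, 0.109], [-0.14, -0.011, -0.022, -0.001, 0.0, 0.11], [-0.141, 0.006, -0.022, 0.0, 0.0, 0.109]]
[[-0.139, 0.021, -0.021, 0.0, 0.0, 0.11], [-0.136, 0.037, -0.022, 0.0, 0.0, 0.109]]
[[-0.136, 0.04, 0.011, 0.0, 0.0, 0.088], [-0.131, 0.053, 0.012, 0.0, 0.0, 0.089], [-0.125, 0.065, 0.011, 0.0, 0.0, 0.088], [-0.12, 0.076, 0.012, 0.0, 0.0, 0.088], [-0.112, 0.086, 0.011, 0.0, 0.0, 0.089], [-0.103, 0.097, 0.011, 0.0, 0.0, 0.088], [-0.094, 0.105, 0.012, 0.0, 0.0, 0.088], [-0.083, 0.114, 0.011, 0.0, 0.0, 0.089]]
[[-0.073, 0.121, 0.012, 0.0, 0.0, 0.088], [-0.062, 0.128, 0.011, 0.0, 0.0, 0.088], [-0.049, 0.132, 0.011, 0.0, 0.0, 0.089], [-0.037, 0.137, 0.012, 0.0, 0.0, 0.088], [-0.024, 0.139, 0.011, 0.0, 0.0, 0.088], [-0.011, 0.141, 0.011, 0.0, 0.0, 0.089]]
-> [ 0.555 -0.17   0.23 ]
```

Call:
carry_out(steps=[[[-0.1, -0.1, -0.022, 0, 0, 0.11], [-0.11, -0.085, -0.022, 0, 0, 0.11], [-0.12, -0.07, -0.022, 0, 0, 0.11], [-0.13, -0.057, -0.022, 0, 0, 0.11], [-0.134, -0.043, -0.022, 0, 0, 0.11], [-0.14, -0.027, -0.022, 0, 0, 0.11], [-0.14, -0.01, -0.022, 0, 0, 0.11], [-0.14, 0.006, -0.022, 0, 0, 0.11]]], gripper=0)

```text
time: 1.1
eef_pos: [0.3716, 0.3637, 0.2605]
tool_rot: [-3.141, 0.0, 1.821]
ft_force: [-0.7, 0.1, -0.1]
grip_width: 0.0472
```

Call:
carry_out(steps=[[[-0.14, 0.02, -0.02, 0, 0, 0.11], [-0.136, 0.037, -0.02, 0, 0, 0.11], [-0.136, 0.04, 0.011, 0, 0, 0.088], [-0.13, 0.053, 0.011, 0, 0, 0.088], [-0.125, 0.065, 0.011, 0, 0, 0.088], [-0.12, 0.076, 0.011, 0, 0, 0.088], [-0.11, 0.086, 0.011, 0, 0, 0.088], [-0.1, 0.097, 0.011, 0, 0, 0.088]]])

```text
time: 2.1
eef_pos: [0.4653, 0.0973, 0.2537]
tool_rot: [-3.141, 0.0, 1.036]
ft_force: [0.0, -0.2, 0.0]
grip_width: 0.0469
```

Run:
```python
from h import *
st(); plan([([.560,-.170,.23],PSI,8)])
```

```text
{'time': 2.1, 'eef_pos': [0.465, 0.097, 0.254], 'tool_rot': [-3.141, 0.0, 1.036], 'ft_force': [0.03, -0.152, 0.031], 'grip_width': 0.047, 'joints': [-0.917, 0.045, 0.604, 2.02, -0.029, 1.084, -0.835]}
[[-0.091, 0.109, 0.012, 0.0, 0.0, 0.087], [-0.08, 0.116, 0.012, 0.0, 0.0, 0.088], [-0.07, 0.124, 0.012, 0.0, 0.0, 0.087], [-0.058, 0.129, 0.011, 0.0, 0.0, 0.087], [-0.046, 0.135, 0.012, 0.0, 0.0, 0.087], [-0.033, 0.137, 0.012, 0.0, 0.0, 0.088], [-0.021, 0.141, 0.012, 0.0, 0.0, 0.087], [-0.008, 0.141, 0.012, 0.0, 0.0, 0.087]]
-> [ 0.56 -0.17  0.23]
```

Call:
carry_out(steps=[[[-0.09, 0.109, 0.012, 0, 0, 0.087], [-0.08, 0.116, 0.012, 0, 0, 0.087], [-0.07, 0.124, 0.012, 0, 0, 0.087], [-0.058, 0.13, 0.012, 0, 0, 0.087], [-0.046, 0.135, 0.012, 0, 0, 0.087], [-0.033, 0.137, 0.012, 0, 0, 0.087], [-0.02, 0.14, 0.012, 0, 0, 0.087], [-0.008, 0.14, 0.012, 0, 0, 0.087]]])

```text
time: 3.1
eef_pos: [0.5616, -0.1687, 0.2296]
tool_rot: [3.141, 0.0, 0.308]
ft_force: [-0.5, 0.7, 1.4]
grip_width: 0.0468
```

Run:
```python
from h import *
st()
p,d,W=look("scene"); cv2.imwrite("pics/s2.png",p[60:330,100:420,::-1].repeat(2,0).repeat(2,1))
plan([([.560,-.170,.126],PSI,4)])
```

```text
{'time': 3.1, 'eef_pos': [0.562, -0.169, 0.23], 'tool_rot': [3.141, 0.0, 0.308], 'ft_force': [-0.536, 0.678, 1.355], 'grip_width': 0.047, 'joints': [-0.483, 0.358, 0.85, 1.83, -0.301, 1.089, -0.786]}
[[-0.001, -0.004, 0.104, 0.001, 0.0, -0.001], [-0.001, -0.003, 0.103, 0.0, 0.0, -0.001], [-0.001, -0.003, 0.104, 0.001, 0.001, -0.002], [-0.001, -0.004, 0.103, 0.0, 0.0, -0.001]]
-> [ 0.56  -0.17   0.126]
```

View pics/s2.png

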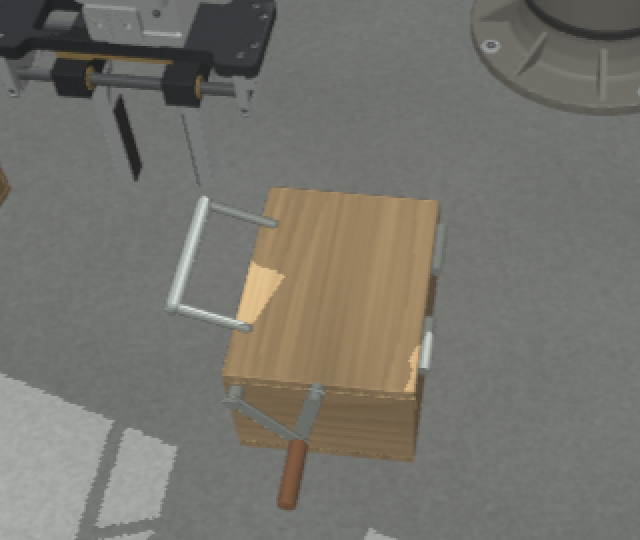

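The fingers hang above the bar and straddle it across its length. The bar runs from (200,200) to (172,305) in the crop. Next I descend and grip.

Call:
carry_out(steps=[[[0, -0.003, 0.11, 0, 0, 0], [0, -0.003, 0.11, 0, 0, 0], [0, -0.003, 0.11, 0, 0, 0], [0, -0.003, 0.1, 0, 0, 0], [0, 0, 0, 0, 0, 0]]])

```text
time: 3.78
eef_pos: [0.5594, -0.1644, 0.1211]
tool_rot: [-3.141, 0.003, 0.311]
ft_force: [0.2, -0.5, 0.5]
grip_width: 0.047
```

Call:
carry_out(steps=[[[0, 0, 0, 0, 0, 0], [0, 0, 0, 0, 0, 0], [0, 0, 0, 0, 0, 0], [0, 0, 0, 0, 0, 0], [0, 0, 0, 0, 0, 0]]], gripper=1)

```text
time: 4.4
eef_pos: [0.5634, -0.1698, 0.125]
tool_rot: [3.132, -0.005, 0.309]
ft_force: [8.9, -29.3, 2.5]
grip_width: 0.0111
```

Run:
```python
from h import *
st()
# arc in box frame: rows of lid angle; tool stays down: tool x=box x, tool y=-box y, tool z=-z
th=np.linspace(0,1.24,25); f=.195*np.cos(th)-.025*np.sin(th); z=.195*np.sin(th)+.025*np.cos(th)
for a,dy,dz in zip(th[1:],np.diff(f)/.25,-np.diff(z)/.25): print([round(a,2),round(dy,3),round(dz,3)])
```

```text
{'time': 4.4, 'eef_pos': [0.563, -0.17, 0.125], 'tool_rot': [3.132, -0.005, 0.309], 'ft_force': [8.941, -29.305, 2.512], 'grip_width': 0.011, 'joints': [-0.405, 0.481, 0.766, 1.929, -0.419, 0.887, -0.69]}
[np.float64(0.05), np.float64(-0.006), np.float64(-0.04)]
[np.float64(0.1), np.float64(-0.008), np.float64(-0.04)]
[np.float64(0.16), np.float64(-0.01), np.float64(-0.039)]
[np.float64(0.21), np.float64(-0.012), np.float64(-0.039)]
[np.float64(0.26), np.float64(-0.014), np.float64(-0.038)]
[np.float64(0.31), np.float64(-0.016), np.float64(-0.037)]
[np.float64(0.36), np.float64(-0.018), np.float64(-0.036)]
[np.float64(0.41), np.float64(-0.02), np.float64(-0.035)]
[np.float64(0.46), np.float64(-0.022), np.float64(-0.034)]
[np.float64(0.52), np.float64(-0.024), np.float64(-0.033)]
[np.float64(0.57), np.float64(-0.025), np.float64(-0.032)]
[np.float64(0.62), np.float64(-0.027), np.float64(-0.03)]
[np.float64(0.67), np.float64(-0.028), np.float64(-0.029)]
[np.float64(0.72), np.float64(-0.03), np.float64(-0.028)]
[np.float64(0.78), np.float64(-0.031), np.float64(-0.026)]
[np.float64(0.83), np.float64(-0.033), np.float64(-0.024)]
[np.float64(0.88), np.float64(-0.034), np.float64(-0.023)]
[np.float64(0.93), np.float64(-0.035), np.float64(-0.021)]
[np.float64(0.98), np.float64(-0.036), np.float64(-0.019)]
[np.float64(1.03), np.float64(-0.037), np.float64(-0.017)]
[np.float64(1.08), np.float64(-0.038), np.float64(-0.015)]
[np.float64(1.14), np.float64(-0.038), np.float64(-0.013)]
[np.float64(1.19), np.float64(-0.039), np.float64(-0.011)]
[np.float64(1.24), np.float64(-0.04), np.float64(-0.009)]
```

Call:
carry_out(steps=[[[0, 0.013, 0, 0, 0, 0], [0, 0.01, -0.008, 0, 0, 0], [0, 0, 0, 0, 0, 0], [0, 0, 0, 0, 0, 0]]])

```text
time: 4.9
eef_pos: [0.5634, -0.17, 0.1251]
tool_rot: [3.14, -0.001, 0.313]
ft_force: [3.8, -7.2, -0.6]
grip_width: 0.011
```

Call:
carry_out(steps=[[[0, 0, -0.04, 0, 0, 0], [0, -0.008, -0.04, 0, 0, 0], [0, -0.01, -0.039, 0, 0, 0], [0, -0.012, -0.039, 0, 0, 0], [0, -0.014, -0.038, 0, 0, 0], [0, -0.016, -0.037, 0, 0, 0], [0, -0.018, -0.036, 0, 0, 0], [0, -0.02, -0.035, 0, 0, 0]]])

```text
time: 5.9
eef_pos: [0.5553, -0.1455, 0.2012]
tool_rot: [3.141, -0.0, 0.313]
ft_force: [5.0, 2.8, -4.1]
grip_width: 0.011
```

Call:
carry_out(steps=[[[0, -0.022, -0.034, 0, 0, 0], [0, -0.024, -0.033, 0, 0, 0], [0, -0.025, -0.032, 0, 0, 0], [0, -0.027, -0.03, 0, 0, 0], [0, -0.028, -0.029, 0, 0, 0], [0, -0.03, -0.028, 0, 0, 0], [0, -0.031, -0.026, 0, 0, 0], [0, -0.033, -0.024, 0, 0, 0]]])

```text
time: 6.9
eef_pos: [0.5391, -0.0954, 0.2612]
tool_rot: [3.138, -0.002, 0.311]
ft_force: [6.1, -8.2, 9.3]
grip_width: 0.0111
```

Call:
carry_out(steps=[[[0, -0.034, -0.023, 0, 0, 0], [0, -0.035, -0.021, 0, 0, 0], [0, -0.036, -0.019, 0, 0, 0], [0, -0.037, -0.017, 0, 0, 0], [0, -0.038, -0.015, 0, 0, 0]]])

```text
time: 7.52
eef_pos: [0.5251, -0.0519, 0.2848]
tool_rot: [3.14, -0.002, 0.312]
ft_force: [4.6, -5.0, 8.0]
grip_width: 0.0109
```

Call:
carry_out(steps=[[[0, -0.038, -0.012, 0, 0, 0], [0, -0.038, -0.01, 0, 0, 0], [0, -0.02, -0.006, 0, 0, 0], [0, 0, 0, 0, 0, 0], [0, 0, 0, 0, 0, 0]]])

```text
time: 8.15
eef_pos: [0.5176, -0.0286, 0.2916]
tool_rot: [3.141, -0.002, 0.312]
ft_force: [1.5, -1.0, 11.4]
grip_width: 0.0108
```

Run:
```python
from h import *
st(); p0=np.array([.5634,-.17,.1251]); d=np.array(manip.get_obs()["eef_pos"])-p0
f=.195-(d@[-.301,.954,0]); z=.025+d[2]; print("lid",np.arctan2(z,f)-np.arctan2(.025,.195))
p,d,W=look("scene"); cv2.imwrite("pics/s3.png",p[60:330,100:420,::-1].repeat(2,0).repeat(2,1))
```

```text
{'time': 8.15, 'eef_pos': [0.518, -0.029, 0.292], 'tool_rot': [3.141, -0.002, 0.312], 'ft_force': [1.525, -0.995, 11.443], 'grip_width': 0.011, 'joints': [-0.852, 0.115, 0.866, 1.897, -0.095, 1.169, -1.21]}
lid 1.2057581643585547
```

View pics/s3.png

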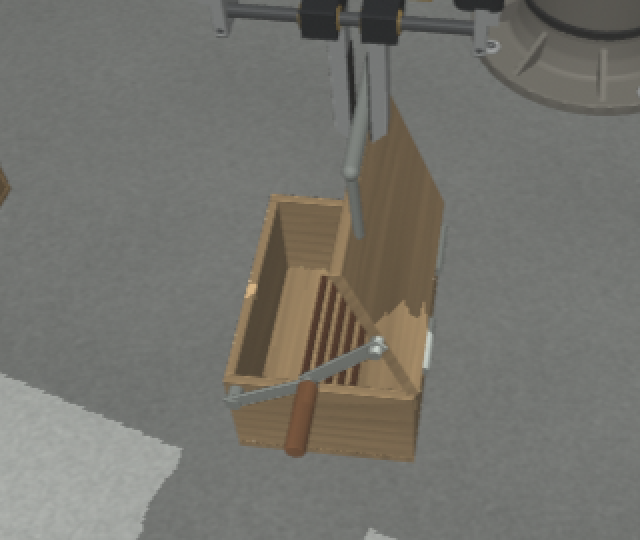

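The lid is about 70° up. The stay's links run from (233,400) through the knee at (308,382) to (377,347), close to straight. I'll check the rod height to see whether it's locked.

```bash
cat >> h.py <<'E'
def rod(n="scene"):
    p,d,W=look(n); q=p.astype(int); v,u=np.mgrid[:480,:640]
    hsv=cv2.cvtColor(p,cv2.COLOR_RGB2HSV)
    rel=W[...,:2]-[.56,-.17]; X=rel@[.954,.301]; Y=rel@[-.301,.954]
    m=(X>.118)&(X<.2)&(Y>-.05)&(Y<.2)&(W[...,2]>.02)&(W[...,2]<.25)&(q[...,0]-q[...,2]>35)&(d>0)
    w=W[m]; print(n,m.sum(),"X",np.percentile(X[m],[2,50,98]).round(3),"Y",np.percentile(Y[m],[5,50,95]).round(3),"z",np.percentile(w[:,2],[5,50,95]).round(3), "tip side med", np.median(w[X[m]>.155],0).round(3))
E
python3 -c "
from h import *
rod();rod('top')"
```

```text
scene 358 X [0.12  0.148 0.172] Y [0.11  0.117 0.123] z [0.126 0.132 0.134] tip side med [ 0.683 -0.009  0.132]Traceback (most recent call last):
  File "<string>", line 3, in <module>
    rod();rod('top')
          ~~~^^^^^^^
  File "h.py", line 32, in rod
    w=W[m]; print(n,m.sum(),"X",np.percentile(X[m],[2,50,98]).round(3),"Y",np.percentile(Y[m],[5,50,95]).round(3),"z",np.percentile(w[:,2],[5,50,95]).round(3), "tip side med", np.median(w[X[m]>.155],0).round(3))
                                ~~~~~~~~~~~~~^^^^^^^^^^^^^^^^
    return _quantile_unchecked(
        a, q, axis, out, overwrite_input, method, keepdims, weights)
    return _ureduce(a,
                    func=_quantile_ureduce_func,
    ...<5 lines>...
                    overwrite_input=overwrite_input,
                    method=method)
    r = func(a, **kwargs)
    result = _quantile(arr,
                       quantiles=q,
    ...<2 lines>...
                       out=out,
                       weights=wgt)
    slices_having_nans = np.isnan(arr[-1, ...])
                                  ~~~^^^^^^^^^
IndexError: index -1 is out of bounds for axis 0 with size 0
```

The rod axis is about 10 mm below its locked height, so the stay isn't locked yet. I'll raise it a bit more.

Call:
carry_out(steps=[[[0, -0.02, -0.006, 0, 0, 0], [0, -0.02, -0.006, 0, 0, 0], [0, -0.01, -0.005, 0, 0, 0], [0, 0, 0, 0, 0, 0], [0, 0, 0, 0, 0, 0]]])

```text
time: 8.93
eef_pos: [0.5142, -0.0223, 0.2941]
tool_rot: [3.133, -0.001, 0.308]
ft_force: [24.9, -31.3, -31.0]
grip_width: 0.0112
```

```bash
python3 -c "
from h import *
rod();st()"
```

```text
scene 368 X [0.12  0.149 0.172] Y [0.105 0.113 0.119] z [0.133 0.139 0.142] tip side med [ 0.684 -0.013  0.139]
{'time': 8.975, 'eef_pos': [0.514, -0.022, 0.294], 'tool_rot': [3.133, -0.001, 0.308], 'ft_force': [25.328, -30.761, -30.457], 'grip_width': 0.011, 'joints': [-0.874, 0.1, 0.861, 1.902, -0.073, 1.172, -1.25]}
```

The lid is now on its stop. I'll relax the command a little and recheck the rod.

Call:
carry_out(steps=[[[0, 0.015, 0.012, 0, 0, 0], [0, 0.01, 0.01, 0, 0, 0], [0, 0, 0, 0, 0, 0], [0, 0, 0, 0, 0, 0]]])

```text
time: 9.48
eef_pos: [0.5167, -0.0256, 0.292]
tool_rot: [3.138, -0.004, 0.309]
ft_force: [-3.1, -14.7, 36.6]
grip_width: 0.0107
```

```bash
python3 -c "
from h import *
rod();st()
p,d,W=look('scene'); cv2.imwrite('pics/s4.png',cv2.resize(p[200:310,190:330,::-1],None,fx=5,fy=5))"
```

```text
scene 371 X [0.119 0.149 0.172] Y [0.103 0.111 0.116] z [0.135 0.142 0.144] tip side med [ 0.686 -0.015  0.141]
{'time': 9.525, 'eef_pos': [0.517, -0.026, 0.292], 'tool_rot': [3.138, -0.004, 0.31], 'ft_force': [-2.303, -15.355, 34.344], 'grip_width': 0.011, 'joints': [-0.861, 0.109, 0.865, 1.9, -0.088, 1.167, -1.226]}
```

View pics/s4.png

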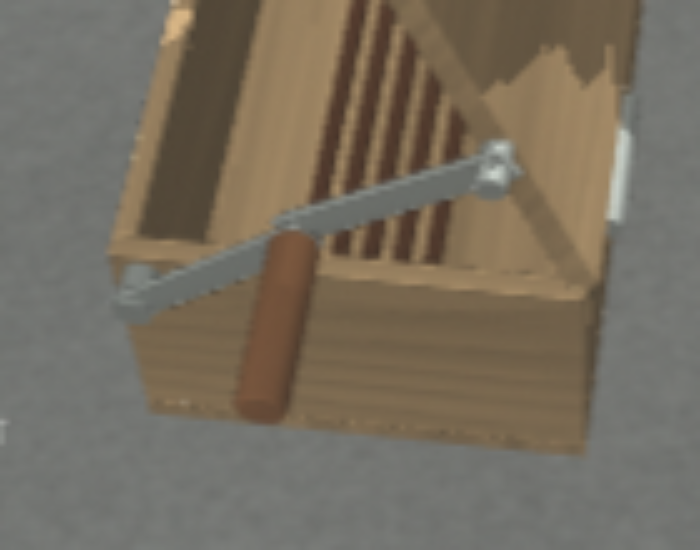

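The knee at (290,225) now lies above the pivot line from (130,300) to (495,160), and the stay resists lowering, so it's locked. I'll relieve the load, open and back off upward.

Call:
carry_out(steps=[[[0, -0.004, -0.012, 0, 0, 0], [0, 0, 0, 0, 0, 0], [0, 0, 0, 0, 0, 0]]])

```text
time: 9.95
eef_pos: [0.516, -0.0242, 0.2927]
tool_rot: [3.137, -0.003, 0.31]
ft_force: [14.8, -15.3, -8.0]
grip_width: 0.0114
```

Call:
carry_out(steps=[[[0, 0, 0, 0, 0, 0], [0, 0, 0, 0, 0, 0], [0, 0, 0, 0, 0, 0], [0, 0, 0, 0, 0, 0]]], gripper=0)

```text
time: 10.45
eef_pos: [0.5145, -0.0209, 0.292]
tool_rot: [-3.141, 0.0, 0.313]
ft_force: [0.0, -0.0, -0.5]
grip_width: 0.0456
```

Call:
carry_out(steps=[[[0, 0, -0.05, 0, 0, 0], [0, 0, -0.1, 0, 0, 0], [0, 0, -0.1, 0, 0, 0], [0, 0, 0, 0, 0, 0], [0, 0, 0, 0, 0, 0], [0, 0, 0, 0, 0, 0], [0, 0, 0, 0, 0, 0]]], gripper=1)

```text
time: 11.32
eef_pos: [0.5145, -0.0209, 0.3541]
tool_rot: [3.141, 0.001, 0.313]
ft_force: [-0.1, -0.6, 0.4]
grip_width: 0.0006
```

Run:
```python
from h import *
rod();st()
p,d,W=look('scene'); cv2.imwrite('pics/s5.png',p[...,::-1])
plan([([.686,-.070,.355],PSI,5)])
```

```text
scene 371 X [0.119 0.149 0.172] Y [0.101 0.109 0.115] z [0.138 0.144 0.146] tip side med [ 0.686 -0.017  0.143]
{'time': 11.375, 'eef_pos': [0.515, -0.021, 0.354], 'tool_rot': [3.141, 0.001, 0.313], 'ft_force': [-0.077, 0.117, -0.018], 'grip_width': 0.001, 'joints': [-0.894, 0.046, 0.857, 1.809, -0.035, 1.304, -1.286]}
[[0.118, 0.08, -0.001, 0.0, 0.0, 0.002], [0.119, 0.079, 0.0, 0.0, 0.0, 0.001], [0.118, 0.079, -0.001, 0.0, 0.0, 0.002], [0.119, 0.079, -0.001, 0.0, 0.0, 0.001], [0.119, 0.079, 0.0, 0.0, 0.001, 0.002]]
-> [ 0.686 -0.07   0.355]
```

View pics/s5.png

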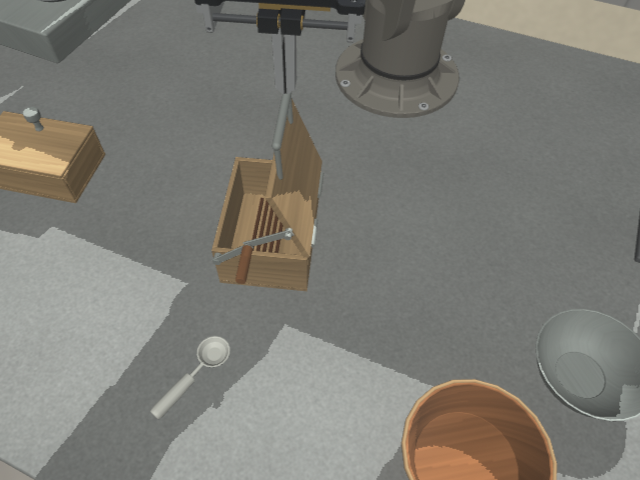

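The lid stands open by itself with the arm clear. The stay reads as locked, with the rod axis at about z = 0.138 and the thumb point near (0.666,-0.026). I'll move above the rod's outer part and lean the tool body away from the lid.

Call:
carry_out(steps=[[[0.13, 0.033, 0, 0, 0, 0], [0.13, 0.033, 0, 0, 0, 0], [0.13, 0.033, 0, 0, 0, 0], [0.13, 0.033, 0, 0, 0, 0], [0.13, 0.033, 0, 0, 0, 0], [0, 0, 0, 0, -0.125, 0], [0, 0, 0, 0, -0.125, 0], [0, 0, 0, 0, 0, 0]]])

```text
time: 12.42
eef_pos: [0.683, -0.0091, 0.3514]
tool_rot: [3.141, 0.267, 0.314]
ft_force: [0.9, -0.1, -0.0]
grip_width: 0.0004
```

Run:
```python
from h import *
st(); rod()
e=np.array(manip.get_obs()["eef_pos"])
R=Ro.from_euler("xyz",manip.get_obs()["tool_rot"]).as_matrix(); print(R[:,2].round(3)); t=e+.011*R[:,2]
r=t[:2]-[.56,-.17]; print("tip X,Y,z",r@[.954,.301],r@[-.301,.954],t[2])
for n in("scene","top"):
    p,d,W=look(n); rel=W[...,:2]-[.56,-.17]; X=rel@[.954,.301]; Y=rel@[-.301,.954]
    print(n,W[232,289] if n=="scene" else "")
    z=W[...,2]
    for lo in np.arange(-.2,.26,.04):
        m=(X>lo)&(X<lo+.04)&(Y>-.0)&(Y<.25)&(z>.315)&(d>0)
        if m.sum()>10: print(round(lo,2),m.sum(),np.percentile(z[m],[1,50,99]).round(3))
    cv2.imwrite(f"pics/{n}6.png",p[...,::-1])
```

```text
{'time': 12.425, 'eef_pos': [0.683, -0.009, 0.351], 'tool_rot': [3.141, 0.267, 0.314], 'ft_force': [0.934, -0.073, -0.044], 'grip_width': 0.0, 'joints': [-0.558, 0.641, 0.822, 1.216, -0.323, 1.699, -1.051]}
scene 386 X [0.12  0.149 0.172] Y [0.102 0.109 0.115] z [0.137 0.144 0.147] tip side med [ 0.686 -0.016  0.143]
[-0.247 -0.081 -0.966]
tip X,Y,z 0.16227545907526308 0.11561224891278093 0.34209009149165254
scene [0.61238919 0.02530431 0.1803952 ]
0.16 3201 [0.347 0.48  0.524]
0.2 10124 [0.434 0.472 0.595]
0.24 11181 [0.507 0.579 0.623]
top 
0.0 10114 [0.725 0.738 0.743]
0.04 5475 [0.721 0.738 0.744]
0.12 204 [0.446 0.456 0.468]
0.16 1948 [0.442 0.473 0.488]
```

View pics/scene6.png

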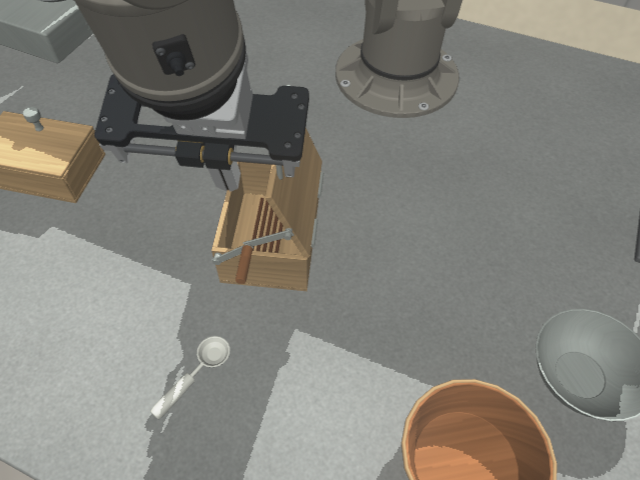

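The tool leans over the rod, which runs (247,250)–(241,280), and nothing touches. I'll lower partway and check forearm clearance to the lid.

Call:
carry_out(steps=[[[0.02, 0, 0.12, 0, 0, 0], [0.02, 0, 0.12, 0, 0, 0], [0.02, 0, 0.12, 0, 0, 0], [0.02, 0, 0.12, 0, 0, 0], [0, 0, 0, 0, 0, 0]]])

```text
time: 13.2
eef_pos: [0.6696, -0.0135, 0.233]
tool_rot: [-3.14, 0.262, 0.313]
ft_force: [-0.5, 0.1, 0.1]
grip_width: 0.0005
```

Run:
```python
from h import *
st()
o=manip.get_obs(); e=np.array(o["eef_pos"])
R=Ro.from_euler("xyz",o["tool_rot"]).as_matrix(); t=e+.011*R[:,2]+.008*R[:,0]
r=t[:2]-[.56,-.17]; print("low corner X,Y,z",r@[.954,.301],r@[-.301,.954],t[2])
for n in("top",):
    p,d,W=look(n); rel=W[...,:2]-[.56,-.17]; X=rel@[.954,.301]; Y=rel@[-.301,.954]; z=W[...,2]
    for lo in np.arange(-.4,.2,.04):
        m=(X>lo)&(X<lo+.04)&(Y>-.1)&(Y<.35)&(z>.33)&(d>0)
        if m.sum()>10: print(round(lo,2),m.sum(),np.percentile(z[m],[1,50,99]).round(3),np.percentile(Y[m],[1,99]).round(3))
p2,_,_=look("scene")
cv2.imwrite("pics/both7.png",cv2.resize(np.hstack([p2,p]),(800,300),interpolation=cv2.INTER_AREA)[...,::-1])
```

```text
{'time': 13.2, 'eef_pos': [0.67, -0.014, 0.233], 'tool_rot': [-3.14, 0.262, 0.313], 'ft_force': [-0.539, 0.105, 0.066], 'grip_width': 0.0, 'joints': [-0.577, 0.68, 0.793, 1.416, -0.351, 1.473, -1.028]}
low corner X,Y,z 0.15651996702749382 0.11632438994778437 0.22034343794123748
-0.04 5255 [0.668 0.691 0.707] [0.211 0.232]
-0.0 64465 [0.663 0.705 0.717] [0.192 0.247]
0.04 63089 [0.649 0.696 0.709] [0.168 0.245]
0.08 22412 [0.633 0.688 0.696] [0.147 0.247]
0.12 1433 [0.331 0.345 0.42 ] [0.03  0.114]
0.16 3330 [0.345 0.363 0.485] [0.029 0.105]
0.2 477 [0.348 0.352 0.355] [0.029 0.064]
```

View pics/both7.png

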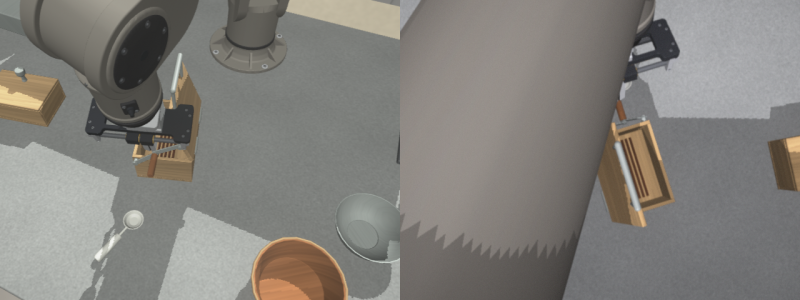

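The forearm is high over the lid (top about 0.70) and hardly drops, so clearance is ample. Next is the press.

Call:
carry_out(steps=[[[0.021, 0, 0.077, 0, 0, 0], [0.021, 0, 0.077, 0, 0, 0], [0.021, 0, 0.077, 0, 0, 0], [0.01, 0, 0.038, 0, 0, 0]]])

```text
time: 13.8
eef_pos: [0.6705, -0.0136, 0.1618]
tool_rot: [-3.141, 0.264, 0.313]
ft_force: [-0.3, 0.5, 1.1]
grip_width: 0.0004
```

Call:
carry_out(steps=[[[0.01, 0, 0.038, 0, 0, 0], [0.01, 0, 0.038, 0, 0, 0], [0.01, 0, 0.038, 0, 0, 0]]])

```text
time: 14.18
eef_pos: [0.6683, -0.0025, 0.1346]
tool_rot: [-3.124, 0.264, 0.322]
ft_force: [-32.7, 58.3, 35.0]
grip_width: 0.0005
```

Call:
carry_out(steps=[[[0.01, 0, 0.038, 0, 0, 0], [0.01, 0, 0.038, 0, 0, 0], [0.01, 0, 0.038, 0, 0, 0]]])

```text
time: 14.55
eef_pos: [0.6704, -0.0086, 0.1041]
tool_rot: [-3.136, 0.262, 0.319]
ft_force: [0.4, -2.2, 0.4]
grip_width: 0.0004
```

Run:
```python
from h import *
st()
p,_,_=look("scene"); rod()
cv2.imwrite("pics/s8.png",p[40:340,100:420,::-1])
```

```text
{'time': 14.55, 'eef_pos': [0.67, -0.009, 0.104], 'tool_rot': [-3.136, 0.262, 0.319], 'ft_force': [0.355, -2.238, 0.387], 'grip_width': 0.0, 'joints': [-0.554, 0.793, 0.729, 1.519, -0.42, 1.273, -0.998]}
scene 119 X [0.137 0.165 0.173] Y [0.121 0.128 0.133] z [0.079 0.086 0.089] tip side med [0.681 0.001 0.087]
```

View pics/s8.png

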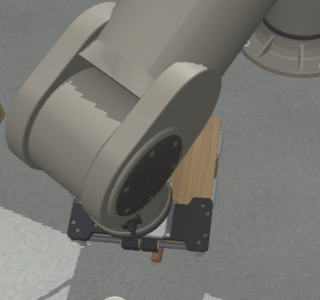

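The rod has dropped to z of about 0.08, well past straight, and the force has gone, so the stay is broken. I'll retreat along the tool axis, up and away from the box.

Call:
carry_out(steps=[[[0, 0, -0.1, 0, 0, 0], [0, 0, -0.2, 0, 0, 0], [0, 0, -0.2, 0, 0, 0], [0.1, 0, -0.1, 0, 0, 0], [0.1, 0, -0.1, 0, 0, 0], [0, 0, 0, 0, 0, 0], [0, 0, 0, 0, 0, 0], [0, 0, 0, 0, 0, 0]]])

```text
time: 15.65
eef_pos: [0.7592, 0.0145, 0.2607]
tool_rot: [3.142, 0.262, 0.312]
ft_force: [-0.4, 0.3, 0.4]
grip_width: 0.0001
```

Call:
carry_out(steps=[[[0, 0, 0, 0, 0, 0], [0, 0, 0, 0, 0, 0], [0, 0, 0, 0, 0, 0], [0, 0, 0, 0, 0, 0], [0, 0, 0, 0, 0, 0], [0, 0, 0, 0, 0, 0], [0, 0, 0, 0, 0, 0], [0, 0, 0, 0, 0, 0]]])

```text
time: 16.65
eef_pos: [0.7599, 0.0151, 0.2609]
tool_rot: [3.142, 0.262, 0.313]
ft_force: [-0.5, 0.2, 1.0]
grip_width: 0.0004
```

Call:
carry_out(steps=[[[0, 0, 0, 0, 0, 0], [0, 0, 0, 0, 0, 0], [0, 0, 0, 0, 0, 0], [0, 0, 0, 0, 0, 0], [0, 0, 0, 0, 0, 0], [0, 0, 0, 0, 0, 0], [0, 0, 0, 0, 0, 0], [0, 0, 0, 0, 0, 0]]])

```text
time: 17.65
eef_pos: [0.7599, 0.0151, 0.2609]
tool_rot: [3.142, 0.262, 0.313]
ft_force: [0.3, 0.1, -0.0]
grip_width: 0.0004
```

Call:
carry_out(steps=[[[0, 0, 0, 0, 0, 0], [0, 0, 0, 0, 0, 0], [0, 0, 0, 0, 0, 0], [0, 0, 0, 0, 0, 0], [0, 0, 0, 0, 0, 0], [0, 0, 0, 0, 0, 0], [0, 0, 0, 0, 0, 0], [0, 0, 0, 0, 0, 0]]])

```text
time: 18.65
eef_pos: [0.7599, 0.0151, 0.2609]
tool_rot: [3.142, 0.262, 0.313]
ft_force: [0.2, 0.9, 0.7]
grip_width: 0.0005
```

Run:
```python
from h import *
st()
p,_,W=look("scene"); rod()
q,_,Wt=look("top")
cv2.imwrite("pics/b9.png",cv2.resize(np.hstack([p,q]),(800,300),interpolation=cv2.INTER_AREA)[...,::-1])
for W_,(a,b) in ((W,(160,202)),(W,(186,194)),(W,(213,186)),(Wt,(248,456)),(Wt,(286,467)),(Wt,(210,444))): print(W_[a,b].round(3))
```

```text
{'time': 18.65, 'eef_pos': [0.76, 0.015, 0.261], 'tool_rot': [3.142, 0.262, 0.313], 'ft_force': [0.247, 0.936, 0.701], 'grip_width': 0.001, 'joints': [-0.486, 0.818, 0.761, 1.097, -0.41, 1.643, -1.078]}
scene 205 X [0.121 0.157 0.172] Y [0.096 0.103 0.108] z [0.036 0.042 0.045] tip side med [ 0.687 -0.022  0.042]
[0.849 0.102 0.595]
[0.856 0.099 0.581]
[0.863 0.095 0.565]
[ 0.559 -0.171  0.138]
[ 0.507 -0.186  0.136]
[ 0.612 -0.154  0.137]
```

View pics/b9.png

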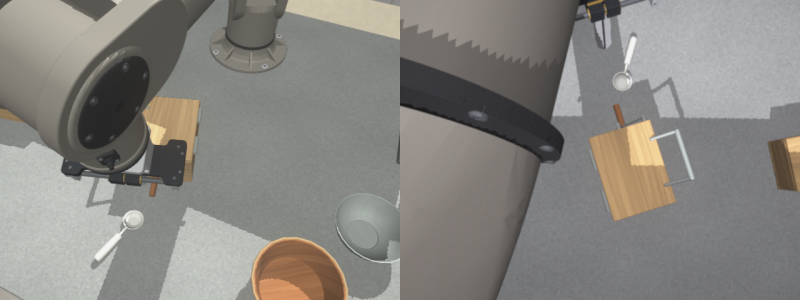

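The lid is down. The bar points are within about 2 mm of their initial readings, and the rod is back at z = 0.042, Y = 0.103, as at the start. I'll wait one second more, then hand in.

Call:
carry_out(steps=[[[0, 0, 0, 0, 0, 0], [0, 0, 0, 0, 0, 0], [0, 0, 0, 0, 0, 0], [0, 0, 0, 0, 0, 0], [0, 0, 0, 0, 0, 0], [0, 0, 0, 0, 0, 0], [0, 0, 0, 0, 0, 0], [0, 0, 0, 0, 0, 0]]])

```text
time: 19.8
eef_pos: [0.7598, 0.0151, 0.2608]
tool_rot: [-3.142, 0.262, 0.313]
ft_force: [0.0, -0.4, -0.1]
grip_width: 0.0002
```

Run:
```python
from h import *
q,_,Wt=look("top")
for a,b in((248,456),(286,467),(210,444)): print(Wt[a,b].round(3))
st(); print(manip.hand_in())
```

```text
[ 0.559 -0.171  0.137]
[ 0.507 -0.186  0.137]
[ 0.612 -0.155  0.135]
{'time': 19.85, 'eef_pos': [0.76, 0.015, 0.261], 'tool_rot': [3.142, 0.262, 0.313], 'ft_force': [-0.685, 0.934, -0.399], 'grip_width': 0.001, 'joints': [-0.486, 0.818, 0.761, 1.097, -0.41, 1.643, -1.078]}
the job is handed in; nothing more can be done
None
```

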